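# Scrape the trimming slab clean

## Robot

A 7-joint arm with a two-finger parallel gripper is mounted at the origin on a cart in front of the work surface, level with it; the furniture and walls round the work are solid. World frame = base frame: x ahead of the robot, y to its left, z up, the work surface at z = 0. Lengths are in mm, angles in rad, forces in N, time in s.
With the tool pointing down it reaches from about 400 to 900 mm from the base axis. Payload 5.6 kg.
Tool frame: the origin (TCP) lies midway between the tips of the shut fingers; the grasp point (between the pads) lies 19 mm behind it; z points along the fingers, y is the line along which they close (so a half turn about z gives the same grasp; the last joint's range is limited). The gripper opens to 92 mm and grips with 3 to 60 N. Pads are 20 mm wide; open, the fingers measure 128 mm over their backs; the gripper's body (75 mm by 189 mm) begins 69 mm behind the grasp point.
Start: joints at [1.148, 0.468, -0.012, 1.603, 0.006, 1.071, -0.056], TCP at [240.938, -603.704, 214.592] pointing down, gripper open.
Joint ranges: [-2.53, 2.53], [-0.31, 2.02], [-1.57, 1.55], [0.28, 2.44], [-1.29, 4.43], [0.15, 1.84], [-2.92, 2.92]. Speed limits (rad/s): [2.57, 2.57, 3.14, 3.14, 3.14, 3.14, 3.14].

## Interface

Orientations are given as a rotation vector (axis times angle).
In Python, from cell import robot, grip, kin, viewer gives the robot as it stands. Calls block until the motion is done:
- robot.movep(position, orientation): joint-space move of the TCP to a pose.
- robot.servo_line(position, feed=150, rotation=None): straight line of the TCP; rotation=None keeps the orientation; feed is the mean speed in mm/s.
- robot.goto_joints(angles): joint-space move.
- grip(opening, newtons=None): opening from 0.0 (shut) to 1.0 (fully open); newtons is the grip in N (None keeps the last); returns when the fingers have stopped.
- robot.hold(seconds).
- kin.ik(position, orientation): joint angles nearest the present ones, or None.
- robot.observe(): the state.
- viewer.read_camera(name): name is "scene" or "side" or "wrist"; returns the picture (480x640x3 uint8, red, green, blue); there is no depth.
- viewer.camera_info(name): a dict with "camera_matrix" (3x3 intrinsics, pixels), "R" (3x3) and "t" (3): a world point X has camera coordinates R X + t. Camera axes: x right, y down, z forward; pixel columns grow to the right and rows downward; lengths in mm; the calibration is good to about 2 mm. The wrist camera is an equidistant fisheye: a pixel r from the principal point sees the ray r / f radians off the axis. A picture is of the moment at which its call begins: read the wrist's pose just before it. camera_info takes no time and is no camera call; for the wrist camera it gives the pose at the moment of the call.
A pose or a line that the arm cannot do raises robot.IKError and nothing moves.
- robot.job_done(): hands the job in; it is judged then, once.
Trained networks look in the newest picture that a camera, given by its name, has taken for a name from the list of things; names that differ only in an ending like _2 or _b are one class to them, and where a whole thing is asked for, a point or a joint stands for the part that bears it (a point fixed in the world has none). Each returns a list of dicts, best first, with "confidence" (0 to 1); they miss things now and then, are a little off and sometimes report something else, mostly with a low value. They report only what shows in the picture. A call takes as long as a camera call. They do not tell look-alikes from the thing itself.
- viewer.silhouettes(name, camera): "mask" (480x640 bool, what is visible of it).
- viewer.pinpoint(name, camera): "at" ([x, y, z] in mm, in the coordinates of the camera as it stood for that picture, good to about 4 mm: a listed point, or the origin of a listed thing).
The state is a dict: "t": time; "joints": joint angles; "joint_velocities": joint speeds; "joint_torque": joint torques, N m; "tcp_pos": TCP position; "tcp_rot": TCP orientation; "contact_force": force on the tool from outside, world axes, zero at the start; "wrist_torque": the same for the moment, N m; "grip_width": opening from 0.0 (shut) to 1.0 (fully open); "grip_force": force on a finger pad.
Only numpy, scipy, OpenCV 4.12 (cv2) and the standard library are available. Lean on these libraries where they do the work, as an engineer would, in place of code of your own. Each camera call takes 0.05 s, during which the arm holds its last target. There are 200 camera calls.

## Task

Take the scraper block from its rest and push all four rind offcuts off the slab into the dark steel catch tray at its edge, touching the offcuts only with the scraper, never with the fingers. Then set the scraper back upright in the recess of its rest, and leave the carton, the wrapped cheese block and the brown cheese wheel where they are.

Things in the scene. Friction and masses are not known exactly. Their poses are not given: they have to be found in the camera images.
- station: fixed trimming station: pale marble slab between two dark wooden side rails, dark steel catch tray along its -x edge (nearest the robot). Origin on the worktop under the slab's middle; slab top at z 50 mm, x -95 to 95, y -105 to 105 mm. Rails 8 mm thick stand outside y = +-105 along slab and tray, 14 mm higher than the slab. No rail at the back (+x) edge
- slab_mid (a point): middle of the slab's top surface, axes as the station's
- tray_mid (a point): middle of the catch tray's floor, axes as the station's; 135 mm to -x of the slab's middle and 42 mm below its top. The tray is 80 mm (x) by 210 mm (y) inside; its near wall, 6 mm thick, is as high as the slab
- scraper: loose scraper block, 250 g, 81 mm high: white foot 130 (x) by 36 (y) by 30 mm high; on it, centred, a blue grip bar 110 (x) by 24 mm (y), from 30 to 81 mm above the underside. Origin at the middle of its flat underside; its long sides (facing +-y) push. It starts standing in the rest, axes as the rest's
- scraper_rest: fixed dark wooden rest for the scraper, 152 mm (x) by 58 mm (y) outside, on the worktop; recess 140 by 46 mm, floor 6 mm and rim 16 mm above the worktop. Origin in the middle of its underside; it stands to the left or to the right of the station. Farther right (y -0.30 to -0.58) stands the fixed wire cutter with its raised bow: pass over it, above 0.3 m
- rest_seat (a point): middle of the floor of the rest's recess, where the middle of the scraper's underside belongs (either way round)
- rind_0: curved hard-cheese rind offcut (red wax on its outer, +x side, cream inside), about 66 mm long (its y axis), 22 mm across, 15 mm high, 30 g; origin at the middle of its underside; it starts flat on the slab
- rind_1: curved hard-cheese rind offcut (red wax on its outer, +x side, cream inside), about 66 mm long (its y axis), 22 mm across, 15 mm high, 30 g; origin at the middle of its underside; it starts flat on the slab
- rind_2: curved hard-cheese rind offcut (yellow wax on its outer, +x side, cream inside), about 66 mm long (its y axis), 22 mm across, 15 mm high, 30 g; origin at the middle of its underside; it starts flat on the slab
- rind_3: curved hard-cheese rind offcut (brown wax on its outer, +x side, cream inside), about 66 mm long (its y axis), 22 mm across, 15 mm high, 30 g; origin at the middle of its underside; it starts flat on the slab
- carton: bystander: loose pale carton with green print, 65 x 142 x 73 mm, on the other side of the station from the rest; origin at the middle of its underside, long side along y
- wrapped_block: bystander: loose white-wrapped cheese block, 113 x 65 x 48 mm, to the right of and behind the station; origin at its underside
- brown_wheel: bystander: loose small brown cheese wheel, 110 mm across, 45 mm high, to the left of and behind the station; origin at its underside
Things that resemble listed ones, but are neither listed nor needed, are in the scene too. Leave any green look-alike of the rind_0 alone.

How it is judged:
By the outcome, as a careful person would: the job done as asked, in the order asked, and still so for the second after the job is handed in, with the robot touching nothing.
It also fails if it takes over 58 s, if anything falls off the work surface, if the arm or the gripper's body presses on something with over 40 N, if the wrist force passes 120 N, or if a joint passes its speed limit or range.

## Working session

There is one attempt and no reset: what is moved stays moved. The work goes in short steps, each a Python script; the robot and the scene stay as the last script left them, time stands still between calls to the robot, and variables do not carry over. Pictures are saved under pics/ and viewed, at most 11 in all, crops included, and the job is handed in when it is done.

```bash
ls; mkdir -p pics; cat > h.py <<'E'
import numpy as np, cv2
from cell import robot, grip, kin, viewer
def w(name,cam,n=6):
    i=viewer.camera_info(cam);R=np.array(i["R"]);t=np.array(i["t"])
    return [(round(d["confidence"],2),np.round(R.T@(np.array(d["at"])-t),1)) for d in viewer.pinpoint(name,cam)[:n]]
def save(cam,fn):
    im=viewer.read_camera(cam); cv2.imwrite("pics/"+fn,im[:,:,::-1]); return im
E
python3 - <<'E'
from h import *
for c in ["scene","side"]:
    save(c,c+"0.png"); print(c, np.round(viewer.camera_info(c)["camera_matrix"],1).tolist())
    for n in ["slab_mid","tray_mid","scraper","rest_seat","rind_0","rind_2","rind_3","carton","wrapped_block","brown_wheel"]: print(n,w(n,c))
o=robot.observe();print(o["t"],o["tcp_rot"],o["grip_width"])
E
```

```text
pics
scene [[467.6, 0.0, 312.4], [0.0, 467.6, 239.1], [0.0, 0.0, 1.0]]
slab_mid [(0.96, array([584.8,  27.8,  55.4])), (0.7, array([ 653.2, -236.9,   -0.9]))]
tray_mid [(0.72, array([445.2,  47.5,   8.7]))]
scraper []
rest_seat [(0.85, array([461.2, 286.4,   9.4]))]
rind_0 [(0.93, array([591.1,  76. ,  50.3])), (0.77, array([528.3,  87.7,  47.1])), (0.74, array([580.1, -17.2,  50.4])), (0.6, array([514.8, -27.7,  50.6])), (0.57, array([ 409. , -190.8,    4.8]))]
rind_2 [(0.93, array([591.1,  76. ,  50.3])), (0.77, array([528.3,  87.7,  47.1])), (0.74, array([580.1, -17.2,  50.4])), (0.6, array([514.8, -27.7,  50.6])), (0.57, array([ 409. , -190.8,    4.8]))]
rind_3 [(0.93, array([591.1,  76. ,  50.3])), (0.77, array([528.3,  87.7,  47.1])), (0.74, array([580.1, -17.2,  50.4])), (0.6, array([514.8, -27.7,  50.6])), (0.57, array([ 409. , -190.8,    4.8]))]
carton [(0.95, array([ 530.6, -197.1,   -0.9]))]
wrapped_block [(0.67, array([ 6.519e+02, -2.332e+02,  1.000e-01]))]
brown_wheel [(0.72, array([444.8,  47.2,   3.2])), (0.63, array([698.9, 290.4,  -3.4]))]
side [[521.6, 0.0, 325.5], 
[... 452 characters left out ...]
-23.7,  50. ]))]
rind_2 [(0.72, array([595.9,  75.1,  48.7])), (0.68, array([529.8,  83.4,  47.2])), (0.56, array([ 409.4, -194.2,   -2.8])), (0.52, array([585.7, -18.2,  48.8])), (0.46, array([516.9, -23.7,  50. ]))]
rind_3 [(0.72, array([595.9,  75.1,  48.7])), (0.68, array([529.8,  83.4,  47.2])), (0.56, array([ 409.4, -194.2,   -2.8])), (0.52, array([585.7, -18.2,  48.8])), (0.46, array([516.9, -23.7,  50. ]))]
carton [(0.61, array([ 530.2, -200.5,    0.7])), (0.36, array([583.1,  34.2,   0. ]))]
wrapped_block [(0.55, array([ 651.3, -234.8,   -2. ]))]
brown_wheel [(0.87, array([ 7.047e+02,  2.909e+02, -3.000e-01]))]
1.1 [ 3.08509103e+00  5.92798191e-01 -4.34408965e-05] 1.0000496255914806
```

View pics/scene0.png

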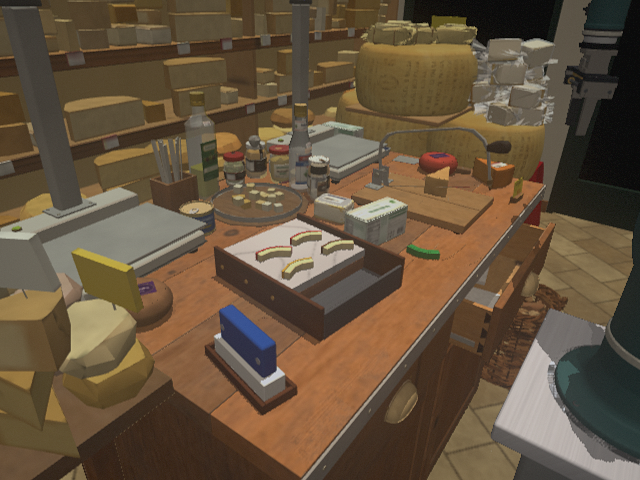

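View pics/side0.png

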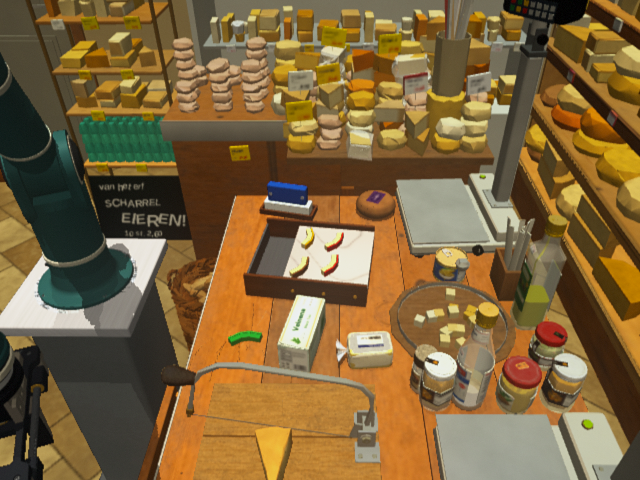

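```bash
cat > fit.py <<'E'
from h import *
from scipy.optimize import minimize
C={c:viewer.camera_info(c) for c in ["scene","side"]}
S=4
def render(boxes,p,c):
    i=C[c];m=np.zeros((480*S,640*S),np.uint8);a=p[2];Rz=np.array([[np.cos(a),-np.sin(a)],[np.sin(a),np.cos(a)]])
    for x0,x1,y0,y1,z0,z1 in boxes:
        P=np.array([[x,y,z] for x in(x0,x1) for y in(y0,y1) for z in(z0,z1)],float)
        P[:,:2]=P[:,:2]@Rz.T+p[:2]
        q=P@np.array(i["R"]).T+np.array(i["t"]);q=q@np.array(i["camera_matrix"]).T;q=q[:,:2]/q[:,2:]
        cv2.fillConvexPoly(m,cv2.convexHull(np.round((q+.5)*S).astype(np.int32)),1)
    return m
def fit(name,boxes,p0,hull=False):
    M={}
    for c in C:
        viewer.read_camera(c);d=viewer.silhouettes(name,c)
        if not d: print("none",name,c);continue
        m=d[0]["mask"].astype(np.uint8);print(name,c,round(d[0]["confidence"],2),m.sum())
        M[c]=cv2.resize(m,None,fx=S,fy=S,interpolation=0)
    def cost(p):
        s=0
        for c in M:
            r=render(boxes,p,c);s+=(r^M[c]).sum()/(M[c].sum()+1)
        return s
    best=min((minimize(cost,[p0[0],p0[1],y],method="Nelder-Mead",options=dict(initial_simplex=[[p0[0],p0[1],y],[p0[0]+8,p0[1],y],[p0[0],p0[1]+8,y],[p0[0],p0[1],y+.12]],maxfev=120)) for y in p0[2]),key=lambda r:r.fun)
    print(name,np.round(best.x,3),round(best.fun,3));return best.x
fit("scraper",[(-65,65,-18,18,16,36),(-55,55,-12,12,36,87)],[463,285,[-.3,0,.3]])
fit("station",[(-181,95,-105,105,0,50),(-181,95,105,113,0,64),(-181,95,-113,-105,0,64)],[582,30,[-.12]])
fit("scraper_rest",[(-76,76,-29,29,0,16),(-65,65,-18,18,16,36),(-55,55,-12,12,36,87)],[463,285,[-.3,0,.3]])
E
python3 fit.py
```

```text
scraper scene 0.6 3774
scraper side 0.68 1217
scraper [ 4.60934e+02  2.85863e+02 -2.68000e-01] 0.14
station scene 0.9 12761
station side 0.72 8537
station [ 5.83417e+02  3.27230e+01 -1.31000e-01] 0.282
scraper_rest scene 0.56 1413
scraper_rest side 0.84 350
scraper_rest [433.535 257.128  -1.077] 6.43
```

```bash
cat >> h.py <<'E'
from scipy.spatial.transform import Rotation as Ro
def rv(a): return (Ro.from_euler("z",a)*Ro.from_euler("x",np.pi)).as_rotvec()
def st():
    o=robot.observe();print("t",round(o["t"],2),np.round(o["tcp_pos"],1),"F",np.round(o["contact_force"],1),"gw",round(o["grip_width"],3),"gf",np.round(o["grip_force"],1),"j7",np.round(o["joints"][6],2))
E
python3 - <<'E'
from h import *
o=robot.observe();p=o["tcp_pos"]
robot.servo_line([p[0],p[1],400],feed=350)
for a in(-.27,-.27+np.pi,1.44,-1.70): print(a,kin.ik([461,286,250],rv(a)),kin.ik([550,30,140],rv(a)))
robot.movep([461,286,400],rv(-.27)); st()
robot.servo_line([461,286,240],feed=250);st()
save("wrist","wrist1.png")
for n in ["scraper","rest_seat","slab_mid","tray_mid","rind_0"]: print(n,w(n,"wrist"))
E
```

```text
-0.27 [ 0.2724768   0.53987241 -1.19465427  1.77799527  0.53834148  1.20119661
 -2.92009082] [ 0.32266138  0.46246857 -0.5517228   1.88398542  0.30829702  0.87992855
 -2.22181151]
2.871592653589793 [ 0.16348747  0.43815697 -0.99957704  1.78298655  0.40311008  1.14291055
  0.33557   ] [ 0.46997232  0.52022079 -0.75223255  1.87507853  0.44124304  0.91946625
  0.80989655]
1.44 [ 0.15577538  0.43294891 -0.98735516  1.78336113  0.39555493  1.14018148
 -1.08964191] [ 0.41000681  0.49342701 -0.66880235  1.87862145  0.38405212  0.90079871
 -0.57472324]
-1.7 [ 0.32121627  0.61965862 -1.31019552  1.77596343  0.63193023  1.25312772
  1.85456042] [ 0.78370596  0.86448316 -1.32524492  1.85892728  0.91333132  1.20066243
  2.15561957]
t 5.59 [461.6 285.3 399.8] F [-0.5 -0.2 -0.1] gw 0.999 gf 0.0 j7 -2.73
t 6.38 [461.6 286.7 241.2] F [-0.7 -0.1 -0. ] gw 1.0 gf 0.0 j7 -2.84
scraper [(0.97, array([460.1, 284.1,   3.8])), (0.15, array([ 525. , -198.6,    0.9]))]
rest_seat []
slab_mid [(0.56, array([578.7,  29.2,  49.7])), (0.53, array([706. , 292.2,  -4.4]))]
tray_mid []
rind_0 [(0.97, array([529.4,  87.5,  52. ])), (0.88, array([515.2, -25.6,  50.6])), (0.69, array([581.5, -13.9,  51.4])), (0.68, array([595.3,  69.8,  48.2]))]
```

View pics/wrist1.png

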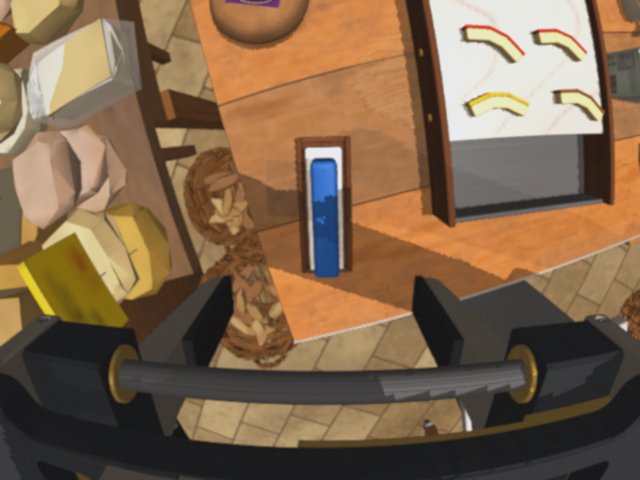

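```bash
cat >> h.py <<'E'
def unproj(i,uv,z):
    K=np.array(i["camera_matrix"]);R=np.array(i["R"]);t=np.array(i["t"])
    d=(np.array(uv,float)-K[:2,2])/K[0,0];th=np.hypot(*d);r=np.r_[d/th*np.sin(th),np.cos(th)]
    c=-R.T@t;v=R.T@r;return c+v*(z-c[2])/v[2]
E
python3 - <<'E'
from h import *
i=viewer.camera_info("wrist")
A=unproj(i,(449,139.5),50);B=unproj(i,(604,133),50);print(A,B,(A+B)/2,np.linalg.norm(A-B),np.arctan2(*(A-B)[1::-1])-np.pi/2)
A=unproj(i,(311,160),87);B=unproj(i,(314,275),87);C=unproj(i,(336,160),87);D=unproj(i,(339,275),87);print((A+B+C+D)/4,np.linalg.norm(A-B),np.linalg.norm(A-C),np.arctan2(*(A+C-B-D)[1::-1]))
robot.movep([460.5,285.3,200],rv(-.262+np.pi));st()
robot.servo_line([460.5,285.3,49],feed=150);st()
grip(0.0,40);st()
robot.servo_line([460.5,285.3,75],feed=80);st()
save("side","side2.png");save("wrist","wrist2.png")
E
python3 -c "
import cv2,numpy as np
a=cv2.imread('pics/side2.png')[150:330,200:440];b=cv2.imread('pics/wrist2.png')
cv2.imwrite('pics/c2.png',np.hstack([cv2.resize(a,(400,300)),cv2.resize(b,(400,300))]))"
```

```text
[502.14661886 144.75188825  50.        ] [473.39161392 -62.01224243  50.        ] [487.76911639  41.36982291  50.        ] 208.7540563561989 -0.1381852082174817
[463.28087178 283.85116371  87.        ] 106.1650703231192 21.6810379397146 -0.2427868702470001
t 9.15 [460.5 285.3 200. ] F [-0.2  0.4 -0.5] gw 1.002 gf 0.0 j7 0.06
t 10.31 [460.9 285.8  49.8] F [ 0.2  0.2 -0.4] gw 0.999 gf 0.0 j7 -0.08
t 11.34 [460.4 285.3  48.9] F [-0.1 -0.2 -0.6] gw 0.262 gf 39.9 j7 -0.08
t 11.82 [460.8 285.2  75.5] F [-0.4 -0.4 -2.4] gw 0.259 gf 39.9 j7 -0.05
```

View pics/c2.png

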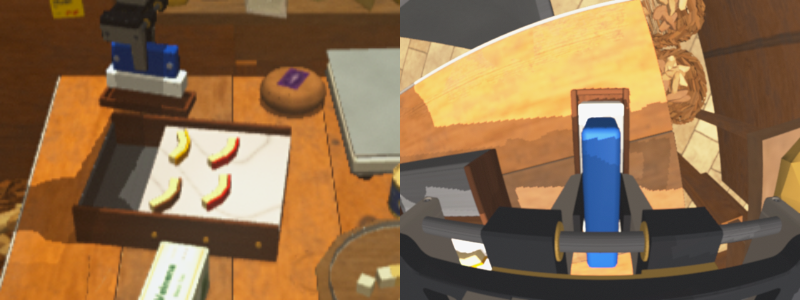

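```bash
cat > push.py <<'E'
from h import *
S0=np.array([582,29.2]);Y=-.135;O=rv(Y+np.pi/2)
def P(x,y,z): return [S0[0]+x*np.cos(Y)-y*np.sin(Y),S0[1]+x*np.sin(Y)+y*np.cos(Y),z]
def push(y,x0=68,x1=-110,z=95,feed=60):
    robot.servo_line(P(x0,y,z),feed=100,rotation=O);st()
    robot.servo_line(P((x0+x1)/2,y,z),feed=feed,rotation=O);st()
    robot.servo_line(P(x1,y,z),feed=feed,rotation=O);st()
E
python3 - <<'E'
from push import *
robot.servo_line([460.5,285.3,200],feed=200)
robot.movep(P(68,34,190),O);st()
push(34)
robot.servo_line(P(-110,34,150),feed=150)
save("side","side3.png");im=save("wrist","wrist3.png")
for c in("side","wrist"):
  for n in ["rind_0","slab_mid"]: print(n,w(n,c))
E
python3 -c "
import cv2,numpy as np
a=cv2.imread('pics/side3.png')[150:330,200:440];b=cv2.imread('pics/wrist3.png')
cv2.imwrite('pics/c3.png',np.hstack([cv2.resize(a,(400,300)),cv2.resize(b,(400,300))]))"
```

```text
t 13.85 [652.9  55.8 189.6] F [-0.9 -0.2 -1.9] gw 0.26 gf 39.9 j7 -0.72
t 14.95 [654.5  54.   95.8] F [-0.8  0.9 -0.5] gw 0.259 gf 39.9 j7 -0.78
t 16.58 [565.9  65.7  94.9] F [ 0.2  0.1 -2.3] gw 0.261 gf 39.9 j7 -0.87
t 18.22 [477.9  77.7  95. ] F [-0.5 -0.4 -2.7] gw 0.258 gf 39.9 j7 -0.94
rind_0 [(0.75, array([ 410.9, -194.6,   -0.6])), (0.73, array([503.2, -16.4,  50. ])), (0.54, array([497.3, -32.9,  47. ])), (0.43, array([433.9,  83.7,  24.2])), (0.43, array([452.6,  88.3,  21. ]))]
slab_mid [(0.83, array([582.3,  32.7,  51.1]))]
rind_0 [(0.61, array([428.8,  84.8,  18.4])), (0.58, array([450.2,  90. ,  23.2]))]
slab_mid [(0.64, array([580.3,  33.4,  49.2]))]
```

View pics/c3.png

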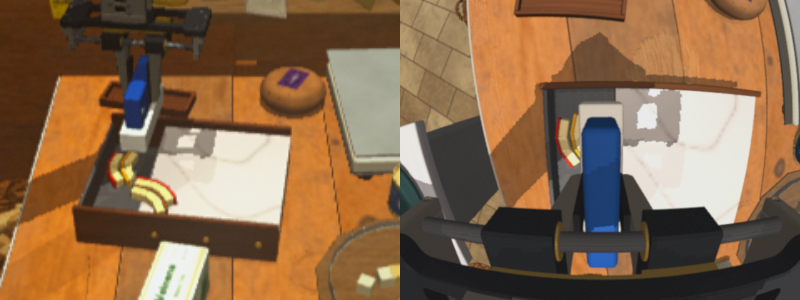

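```bash
python3 - <<'E'
from push import *
robot.servo_line(P(15,-34,150),feed=200)
push(-34,15,-112,feed=45)
robot.servo_line(P(-112,-34,150),feed=150)
robot.servo_line(P(10,0,200),feed=250)
save("side","side4.png");save("scene","scene4.png");im=save("wrist","wrist4.png")
for c in("side","scene"):
  for n in ["rind_0"]: print(n,w(n,c))
st()
E
python3 -c "
import cv2,numpy as np
a=cv2.imread('pics/side4.png')[150:330,200:440];b=cv2.imread('pics/scene4.png')[200:350,200:430]
cv2.imwrite('pics/c4.png',np.hstack([cv2.resize(a,(400,300)),cv2.resize(b,(400,300))]))"
```

```text
t 20.59 [592.1  -6.3  94.3] F [ 0.4  0.3 -1.9] gw 0.259 gf 39.9 j7 -0.73
t 22.15 [529.5   2.1  95. ] F [ 0.3  0.2 -3.4] gw 0.257 gf 39.9 j7 -0.78
t 23.71 [466.7  10.6  95. ] F [-0.1 -0.6 -2. ] gw 0.259 gf 39.9 j7 -0.81
rind_0 [(0.87, array([ 411.5, -195.9,   -2.2])), (0.75, array([431.8,  85.3,  19.8])), (0.71, array([708. , 292. ,  -2.2])), (0.63, array([450.8,  86.9,  20.5])), (0.63, array([428.7, -33.7,  37.1]))]
rind_0 [(0.75, array([429.5, -35.8,  40.2])), (0.7, array([451.2,  88.2,  21.4])), (0.67, array([468.4, -13.1,  10.4])), (0.63, array([ 410.7, -191.5,    1.4])), (0.54, array([425.5,  83.2,  21.1]))]
t 25.17 [590.9  27.4 199.6] F [ 0.6  0.4 -1.6] gw 0.263 gf 39.9 j7 -0.7
```

View pics/c4.png

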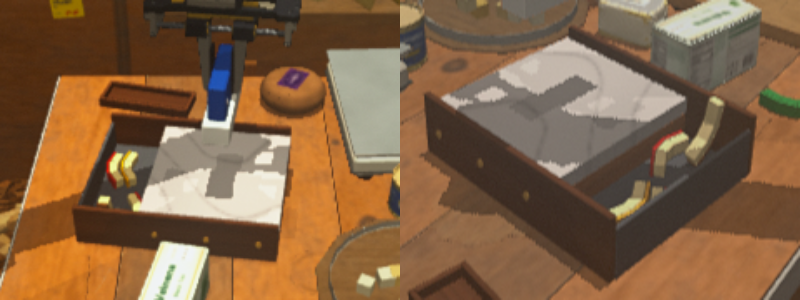

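```bash
python3 - <<'E'
from h import *
viewer.read_camera("scene");print(w("rind_0","scene"))
a=cv2.imread('pics/scene4.png')[230:320,290:410];b=cv2.imread('pics/side4.png')[215:305,235:355]
cv2.imwrite('pics/c5.png',np.hstack([cv2.resize(a,(400,300),interpolation=2),cv2.resize(b,(400,300),interpolation=2)]))
i=viewer.camera_info("scene");K=np.array(i["camera_matrix"]);
def pr(X): q=K@(np.array(i["R"])@np.array(X)+np.array(i["t"]));return (q[:2]/q[2]-[290,230])*3.33
from push import P
for X in [P(-175,-105,50),P(-175,-105,8),P(-95,-105,50),P(-95,-105,8),P(-175,105,50)]: print(np.round(pr(X)))
E
```

```text
[(0.92, array([431.4, -38.5,  37.3])), (0.8, array([464.8,  -9.6,   7.4])), (0.68, array([ 409.3, -191.9,    1.4])), (0.54, array([426.5,  85.6,  24.9])), (0.54, array([578.7,  25.5,   0. ])), (0.53, array([450.5,  88.4,  24.2]))]
[366. 113.]
[358. 177.]
[252.  62.]
[247. 124.]
[107. 276.]
```

View pics/c5.png

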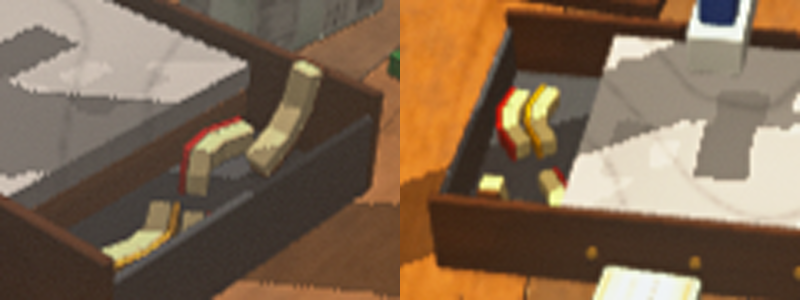

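```bash
python3 - <<'E'
from push import *
robot.servo_line(P(-146,-35,150),feed=200,rotation=O)
robot.servo_line(P(-146,-35,118),feed=100,rotation=O)
f0=np.array(robot.observe()["contact_force"])
for z in range(113,74,-4):
    robot.servo_line(P(-146,-35,z),feed=30,rotation=O)
    f=np.array(robot.observe()["contact_force"])-f0;print(z,np.round(f,1))
    if np.linalg.norm(f)>12: break
st()
robot.servo_line(P(-146,-35,150),feed=120,rotation=O)
robot.servo_line(P(10,20,200),feed=250,rotation=O);st()
save("side","side6.png");save("scene","scene6.png");print(w("rind_0","scene"))
a=cv2.imread('pics/scene6.png')[230:320,290:410];b=cv2.imread('pics/side6.png')[215:305,235:355]
cv2.imwrite('pics/c6.png',np.hstack([cv2.resize(a,(400,300),interpolation=2),cv2.resize(b,(400,300),interpolation=2)]))
E
```

```text
113 [-0.6 -0.6  0. ]
109 [-0.2  1.6 10.2]
105 [-1.6  5.7 14.6]
t 27.61 [435.   17.1 107. ] F [-1.6  6.5 12.9] gw 0.261 gf 40.0 j7 -0.8
t 28.98 [593.   47.7 198.6] F [-0.1 -0.6 -2.8] gw 0.257 gf 40.0 j7 -0.74
[(0.73, array([467.2, -13.5,   6.6])), (0.64, array([452.1,  89.9,  20.2])), (0.62, array([ 411. , -190. ,    3.9])), (0.61, array([429.1, -33.8,  38.9])), (0.38, array([422.5,  88.1,  21.8]))]
```

View pics/c6.png

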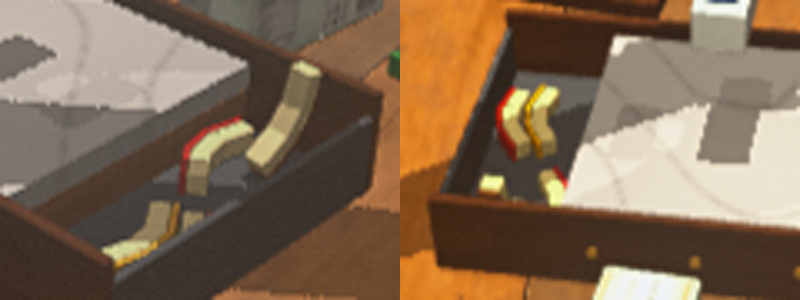

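```bash
python3 - <<'E'
from push import *
o=rv(-.262+np.pi)
robot.movep([460.5,285.3,200],o);robot.servo_line([460.5,285.3,75.5],feed=180,rotation=o);robot.hold(.3);st()
save("side","side7.png");save("scene","scene7.png")
a=cv2.imread('pics/side7.png')[150:230,240:347];b=cv2.imread('pics/side2.png')[150:230,240:347];c=cv2.imread('pics/scene7.png')[270:420,180:310]
cv2.imwrite('pics/c7.png',np.hstack([cv2.resize(x,(260,300),interpolation=2) for x in(a,b,c)]))
E
```

```text
t 31.32 [460.9 285.4  76.2] F [ 0.8 -0.4 -3. ] gw 0.257 gf 40.0 j7 -0.05
```

View pics/c7.png

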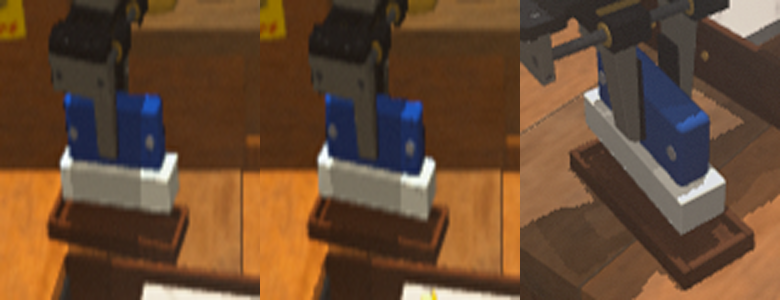

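```bash
python3 - <<'E'
from push import *
y=-.262
o=(Ro.from_euler("z",y)*Ro.from_euler("y",.056)*Ro.from_euler("z",np.pi)*Ro.from_euler("x",np.pi)).as_rotvec()
p=np.array([459.6,285.5])
robot.servo_line([*p,75.5],feed=60,rotation=o)
save("side","side8.png")
f0=np.array(robot.observe()["contact_force"])
for z in (62,58,55,53,52,51,50,49,48):
    robot.servo_line([*p,z],feed=40,rotation=o)
    f=np.array(robot.observe()["contact_force"])-f0;print(z,np.round(f,1))
    if np.linalg.norm(f)>9: break
st();save("side","side9.png");save("scene","scene9.png")
a=cv2.imread('pics/side8.png')[150:230,240:347];b=cv2.imread('pics/side9.png')[150:230,240:347];c=cv2.imread('pics/scene9.png')[270:420,180:310]
cv2.imwrite('pics/c9.png',np.hstack([cv2.resize(x,(260,300),interpolation=2) for x in(a,b,c)]))
E
```

```text
62 [-0.7 -0.9 -0.8]
58 [-0.3 -0.8 -1.3]
55 [ 0.1 -1.5  0.2]
53 [ 0.2 -0.1 -0.5]
52 [-0.3  0.4 -1.6]
51 [-0.5  0.  -1.1]
50 [-0.5 -0.1 -1.4]
49 [ 0.3 -1.   0.8]
48 [ 0.1 -2.4  6.7]
t 34.22 [460.  285.6  48.8] F [ 0.1 -2.1  5.4] gw 0.257 gf 40.0 j7 -0.03
```

View pics/c9.png

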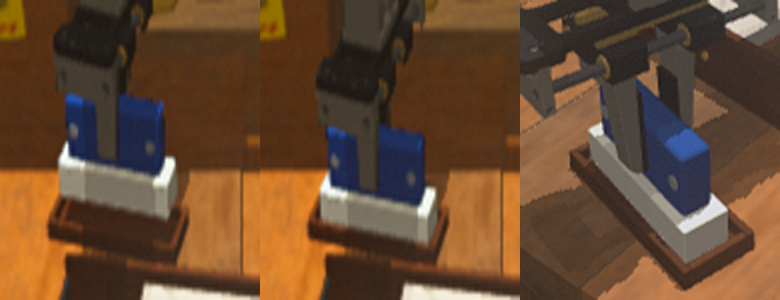

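```bash
python3 - <<'E'
from push import *
grip(0.6);st()
robot.servo_line([459.6-5,285.5+1.5,150],feed=150,rotation=robot.observe()["tcp_rot"]);
robot.servo_line([440,300,330],feed=300);st()
save("side","side10.png");save("scene","scene10.png")
for n in ["scraper","carton","wrapped_block","brown_wheel","rind_0"]: print(n,w(n,"side"),w(n,"scene"))
a=cv2.imread('pics/side10.png')[170:350,200:440];b=cv2.imread('pics/scene10.png')[200:410,180:430]
cv2.imwrite('pics/c10.png',np.hstack([cv2.resize(x,(400,320),interpolation=2) for x in(a,b)]))
E
```

```text
t 34.94 [459.6 285.5  47.9] F [ 0.1 -0.2 -0.1] gw 0.6 gf 0.0 j7 -0.03
t 36.52 [439.9 299.  328.1] F [ 1.  -0.3 -0.7] gw 0.599 gf 0.0 j7 0.14
scraper [(0.76, array([469.6, 283.2,   6.4]))] [(0.85, array([459.3, 282.1,   6.8]))]
carton [(0.81, array([ 532.3, -204.3,    1. ]))] [(0.88, array([ 530.9, -199.6,    0.7]))]
wrapped_block [(0.97, array([ 653.3, -232.3,    0.8]))] [(0.85, array([ 654. , -235.6,   -1.1])), (0.58, array([ 5.271e+02, -1.981e+02,  1.000e-01]))]
brown_wheel [(0.96, array([705.2, 290.2,  -2. ]))] [(0.76, array([701.5, 292.6,  -2.3]))]
rind_0 [(0.75, array([ 410.2, -193.8,    1. ])), (0.63, array([429.3, -32.8,  37.5])), (0.59, array([432.1,  86.5,  23.6])), (0.54, array([449.2,  86.4,  19.6])), (0.39, array([472.1,  -8.6,   9.9]))] [(0.92, array([429.2, -39.2,  39.9])), (0.7, array([465.4, -12.6,   9. ])), (0.55, array([448.9,  89.5,  22. ])), (0.54, array([ 408.9, -192. ,    4.8])), (0.46, array([425.1,  86.4,  22.9])), (0.34, array([581.6,  28.1,   0.7]))]
```

View pics/c10.png

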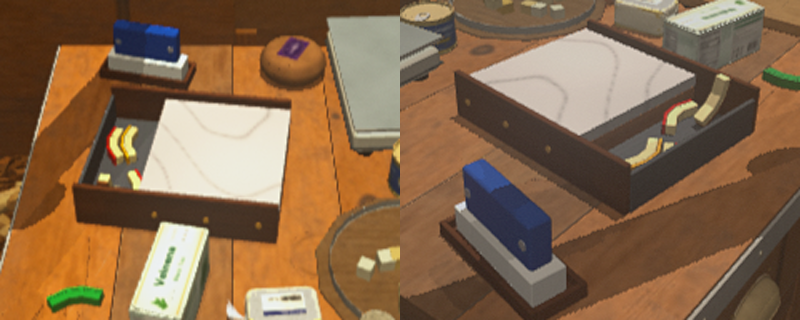

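```bash
python3 -c "
from h import *
print(robot.job_done())"
```

```text
the job is handed in; nothing more can be done
None
```

I handed the job in at about 37 s: all four offcuts are off the slab and in the catch tray, though the brown one stands on end against the right rail (one press down with the scraper did not lay it flat); the scraper is back upright in its rest, and the carton, wrapped block and brown wheel are where they started, to within camera accuracy.

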